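Tighten the recessed nut in the planer's bearing housing

ROBOT

A 6-joint arm with a two-finger parallel gripper is mounted at the origin on the work surface. World frame = base frame: x ahead of the robot, y to its left, z up, the work surface at z = 0. Lengths are in m, angles in degrees, forces in N, time in s.
With the tool pointing down it reaches from about 0.4 to 0.825 m from the base axis. Payload 7 kg.
Tool frame: the origin (TCP) lies between the finger pads; the fingertips stand 19 mm ahead of it and the grasp point (between the pads) is the TCP; z points along the fingers, y is the line along which they close (so a half turn about z gives the same grasp; the last joint's range is limited). The gripper opens to 88 mm and grips with 3 to 60 N. Pads are 19 mm wide; open, the fingers measure 130 mm over their backs; the gripper's body (78 mm by 193 mm) begins 47 mm behind the grasp point.
Start: joints at [-47.206, 20.546, 0.682, 0, -70.136, -16.507], TCP at [0.299, -0.605, 0.246] pointing down, gripper open.
Joint ranges: [-176.03, 176.03], [-82.01, 121.73], [-58.28, 71.71], [-173.87, 95.51], [-174.79, -0.11], [-173.66, 173.66]. Speed limits (degrees/s): [136.94, 136.94, 172.46, 180, 180, 180].

INTERFACE

Orientations are given as [roll, pitch, yaw] about the fixed x, y, z axes, in that order (R = Rz(yaw) Ry(pitch) Rx(roll)).
In Python, from plant import get_obs, snapshot, close_job, spot_in, spot_point gives the robot as it stands.
- The arm moves only by the tool play_rows, never from a script. Its argument "plan" is a list of rows, each a list of 6 numbers: the shift along the tool's x, y, z in cm, then the turn, a rotation vector about the tool's x, y, z in degrees. A call has 1 to 20 rows; each row shifts and turns the commanded pose from where the row before left it, along the tool's axes as they then stand; what a row does not reach is not made up. A row lasts 1/12 s, in which the tool goes at most 41.7 mm and 7.16 degrees, less where a joint would pass 70% of its speed; a pose out of reach is approached as far as the arm can. A call is refused whole if a number of a shift passes 4.17 or a number of a turn 7.16, either way. A call with a gripper value outside its range is refused whole. "grip" is the finger opening in cm, from 0 to 8.76, set as the call begins (left out, the last holds). The fingers move at their own pace and stop on an object; the grip force is fixed at half the most. Time passes only in rows, so rows that do not move let the fingers close. It gives the time, the measured TCP pose, the force, the opening and the grip force at its end, in the units of the state.
- get_obs(): the state, without advancing time (a new reading comes with each control period).
- snapshot(name): name is "scene" or "top" or "wrist"; returns a dict with "frame" (400x640x3 uint8, red, green, blue), "fx", "fy", "cx", "cy" (pixels), "k1" (the pictures are not rectified: a ray, as slopes to the right and down, at radius r is drawn at 1 + k1 r^2 times it, then the intrinsics apply), "position" and "attitude" of the camera in the world. Camera axes: x right, y down, z forward; pixel columns grow to the right and rows downward; lengths in m; the calibration is good to about 2 mm. A picture is of the moment at which its call begins. There is no depth.
- close_job(): hands the job in; it is judged then, once.
Trained networks look in the newest picture that a camera, given by its name, has taken for a name from the list of things; names that differ only in an ending like _2 or _b are one class to them, and where a whole thing is asked for, a point or a joint stands for the part that bears it (a point fixed in the world has none). Each returns a list of dicts, best first, with "score" (0 to 1); they miss things now and then, are a little off and sometimes report something else, mostly with a low value. They report only what shows in the picture. A call takes as long as a camera call. They do not tell look-alikes from the thing itself.
- spot_in(camera, thing): "position" ([x, y, z] in m, in world coordinates, good to about 4 mm: the middle of the surface that is visible of it).
- spot_point(camera, thing): "position" ([x, y, z] in m, in world coordinates, good to about 4 mm: a listed point, or the origin of a listed thing).
The state is a dict: "clock": time; "joint_pos": joint angles; "qvel": joint speeds; "tau": joint torques, N m; "tool_pos": TCP position; "orientation": TCP orientation; "force": force on the tool from outside, world axes, zero at the start; "moment": the same for the moment, N m; "opening": finger opening in m; "gripper_force": force on a finger pad.
Only numpy, scipy, OpenCV 4.12 (cv2) and the standard library are available. Lean on these libraries where they do the work, as an engineer would, in place of code of your own. Each camera call takes 0.05 s, during which the arm holds its last target. There are 200 camera calls.

TASK

Take the red-handled T-bar box spanner from the stand and work it gently down the deep bore of the yellow bearing housing until its socket is fully home over the nut at the bottom; turn the nut clockwise (seen from above) until it comes up firm on its washer, without forcing it any further. Then lift the spanner out, stand it gently upright, back in the empty cup of its stand, and let go; leave everything else where it is.

Things in the scene. Friction and masses are not known exactly. Their poses are not given: they have to be found in the camera images.
- spanner_grip (a point): centre of the red crossbar (90 long along x, 14 wide along y, 22 tall, flat-sided) on top of the steel T-bar box spanner, 0.4 kg, 140 tall, z up its shaft; 129 above its open lower end. Shaft 13 diameter below the bar; the lowest 42 is a hexagonal socket, 42 over the corners
- spanner_mouth (a point): centre of the open lower end of the red-barred spanner's socket; axes as the spanner's. The socket is a hexagon 28.6 across its inside flats, hollow 30 deep; two inside flats face along the bar (+x and -x)
- housing: yellow cast bearing housing, fixed to the bench; origin at the centre of its underside. Foot plate 130 x 130 x 16, round body 90 in diameter and 100 tall, an upright round bore in its centre, 46 in diameter, flared to about 54 in the top 14. Contact forces between the spanner and the housing or nut that add up to more than 60 N damage the thread: push with less than 20 N
- bore_mouth (a point): centre of the bore's open rim, 100 above the bench. If the hexagons do not match, the socket's end rests on the nut's top, about 18 above the bore's floor; pressed there with a few newtons and turned, it drops home to the floor where they match (every 60 degrees, with about 6 degrees of play either way)
- bore_floor (a point): centre of the bore's floor, 20 above the bench. On it stands a brass hexagon nut, 27 across flats, 18 tall, and the stud's tapered end 9 above that (14 wide at its tip, 27 at its root), which centres a socket let down on it. Which way the flats point differs each time and is not measured
- nut (a joint): angle of the nut in rad, growing as it is tightened (clockwise from above); starts between 0 and 0.3. It turns against a steady 0.12 N m up to 0.90, where it comes up hard on its washer and the torque rises steeply: stop at about 0.3 N m; more than about 0.6 N m there makes over 60 N of contact force. It does not tell which way the flats point
- stand: fixed spanner stand: wooden base 75 x 215 x 8 with two blue round cups, 58 outside and 50 inside diameter, flared at the mouth, rims 54 above the bench, 130 apart along its y. Origin at the centre of its underside. The red-barred spanner stands in one cup, the black-barred in the other; which one differs each time
- cup0 (a point): centre of the floor of the stand's cup at its -y end, 10 above the stand's underside
- cup1 (a point): centre of the floor of the stand's cup at its +y end, 10 above the stand's underside
- small_spanner_grip (a point): centre of the crossbar of the black-barred spanner with the smaller socket (bystander), standing in the other cup; same height and bar as the red one
- tin: steel tin with a green band, 70 diameter, 85 tall (bystander); origin at the centre of its underside
- jar: amber glass jar with a red cap, 60 diameter, 75 tall (bystander)
- screwdriver: screwdriver lying on the bench (bystander)
- hammer: hammer lying on the bench (bystander)
- offcut: pale wood offcut, 70 x 200 x 35 (bystander)
- bearing: steel bearing ring lying flat, 62 diameter, 16 tall (bystander)
Things that resemble listed ones, but are neither listed nor needed, are in the scene too. Of the things that look like the housing, the middle-sized one is meant. What is shaped like the part that bears spanner_grip but green is not meant.

How it is judged:
By the outcome, as a careful person would: the job done as asked, in the order asked, and still so for the second after the job is handed in, with the robot touching nothing.
It also fails if it takes over 72 s, if anything falls off the work surface, if the arm or the gripper's body presses on something with over 40 N, if the wrist force passes 120 N, or if a joint passes its speed limit or range.

## Working session

There is one attempt and no reset: what is moved stays moved. The work goes in short steps, Python scripts to look and compute and a tool call to move; the robot and the scene stay as the last step left them, time stands still between calls to the robot, and variables do not carry over. Pictures are saved under pics/ and viewed, at most 10 in all, crops included, and the job is handed in when it is done.

Besides the shell and the picture viewer there is one more tool, called after "Request:" as name(argument=value, ...), one argument or row to a line, values as JSON. play_rows: Moves the arm, as the interface text tells. Its arguments: {"type":"object","properties":{"plan":{"type":"array","items":{"type":"array","items":{"type":"number"}}},"grip":{"type":"number"}},"required":["plan"]}

```bash
mkdir -p pics; ls
python3 - <<'E'
from plant import *
import cv2
for c in ["scene","top"]:
    s=snapshot(c); cv2.imwrite(f"pics/{c}0.png",s["frame"][:,:,::-1]); print(c,s["position"],s["attitude"],s["fx"],s["k1"])
    for t in ["spanner_grip","small_spanner_grip","bore_mouth","housing","cup0","cup1","stand"]:
        print(t,[(round(d["score"],2),[round(x,3) for x in d["position"]]) for d in spot_point(c,t)])
E
```

```text
pics
scene [0.99285357 0.33042763 1.07522804] [-149.71770343    0.63884316  125.09146665] 423.2569236557267 -0.0015018911780276406
spanner_grip [(0.95, [0.56, 0.258, 0.138]), (0.84, [0.693, 0.433, 0.126])]
small_spanner_grip [(0.62, [0.582, 0.131, 0.139])]
bore_mouth [(0.88, [0.531, -0.214, 0.097]), (0.82, [0.566, -0.021, 0.072]), (0.63, [0.341, 0.076, 0.141]), (0.45, [0.731, 0.009, -0.005])]
housing [(0.96, [0.53, -0.219, 0.004]), (0.95, [0.337, 0.075, -0.003])]
cup0 [(0.77, [0.576, 0.13, 0.012]), (0.45, [0.57, 0.191, -0.004])]
cup1 [(0.77, [0.576, 0.13, 0.012]), (0.45, [0.57, 0.191, -0.004])]
stand [(0.83, [0.574, 0.191, -0.002])]
top [0.3770309  0.00396085 1.12312383] [-171.29868014   -1.74713644  -90.17347532] 391.1856680226726 0.03302370347057194
spanner_grip [(0.78, [0.563, 0.257, 0.143]), (0.72, [0.693, 0.433, 0.131])]
small_spanner_grip [(0.67, [0.536, -0.216, 0.02]), (0.56, [0.578, 0.129, 0.139]), (0.34, [0.728, 0.005, 0.002])]
bore_mouth [(0.87, [0.566, -0.017, 0.073]), (0.7, [0.336, 0.077, 0.144]), (0.6, [0.533, -0.216, 0.099])]
housing [(0.79, [0.533, -0.218, -0.002]), (0.72, [0.34, 0.076, 0.001]), (0.62, [0.572, -0.017, 0.001])]
cup0 [(0.81, [0.558, 0.258, 0.009]), (0.74, [0.575, 0.129, 0.015])]
cup1 [(0.81, [0.558, 0.258, 0.009]), (0.74, [0.575, 0.129, 0.015])]
stand [(0.65, [0.569, 0.198, 0.002])]
```

View pics/scene0.png

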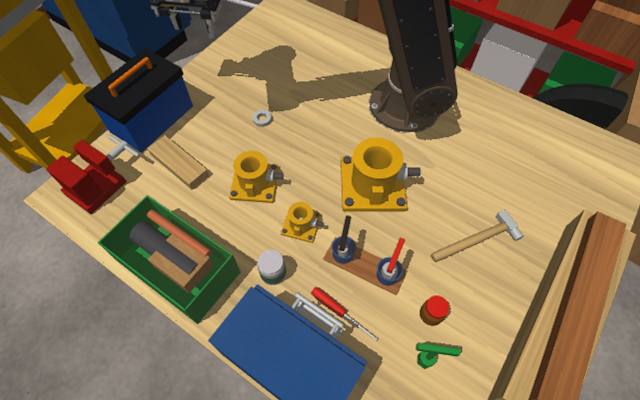

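View pics/top0.png

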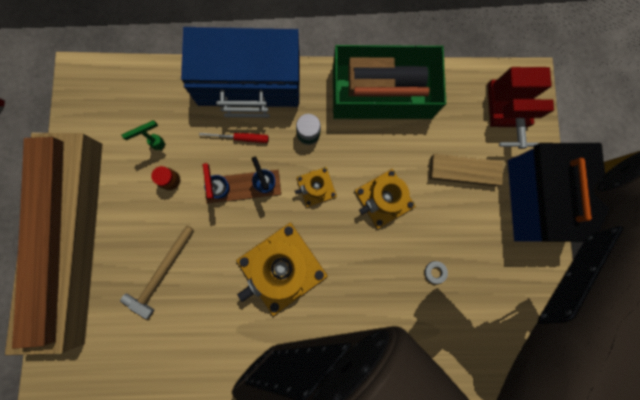

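Candidates: red T-bar spanner at scene (397,255) [chosen]; black one (345,240), green look-alike (438,352), and red screwdriver (330,302) rejected. Housings: scene (254,175) middle-sized, rim z≈0.098 [chosen]; (378,170) large and (300,220) small rejected. I'll check the choice in a close crop.

```bash
cat > h.py <<'E'
import numpy as np, cv2
from scipy.spatial.transform import Rotation as R
from plant import *
def pose():
    o=get_obs(); return np.array(o["tool_pos"]), R.from_euler("xyz",o["orientation"],degrees=True)
def rays(s,px):
    x=(np.array(px,float)-[s["cx"],s["cy"]])/[s["fx"],s["fy"]]
    u=x.copy()
    for _ in range(20): u=x/(1+s["k1"]*(u**2).sum(1,keepdims=True))
    d=R.from_euler("xyz",s["attitude"],degrees=True).apply(np.c_[u,np.ones(len(u))])
    return np.array(s["position"]),d
def onz(s,px,z):
    p,d=rays(s,px); return p+d*((z-p[2])/d[:,2])[:,None]
def proj(s,P):
    q=R.from_euler("xyz",s["attitude"],degrees=True).inv().apply(np.atleast_2d(P)-s["position"])
    u=q[:,:2]/q[:,2:]; u=u*(1+s["k1"]*(u**2).sum(1,keepdims=True))
    return u*[s["fx"],s["fy"]]+[s["cx"],s["cy"]]
def goto(p,yaw=None):
    """total shift in tool axes (cm) and turn about tool z (deg) to reach p, tool down with tool x at world yaw"""
    t,r=pose(); d=r.inv().apply(np.array(p)-t)*100
    print("pose",t.round(4),r.as_euler("xyz",degrees=True).round(2),"shift cm",d.round(2))
    if yaw is not None:
        g=R.from_matrix(np.c_[[np.cos(yaw),np.sin(yaw),0],[np.sin(yaw),-np.cos(yaw),0],[0,0,-1]])
        print("rotvec deg",np.degrees((r.inv()*g).as_rotvec()).round(2))
E
python3 - <<'E'
from h import *
s=snapshot("top"); f=s["frame"].astype(int)
m=((f[:,:,0]>110)&(f[:,:,1]<70)&(f[:,:,2]<70)).astype(np.uint8)
c=f[140:220,170:330].astype(np.uint8)
n,l,st,ce=cv2.connectedComponentsWithStats(m)
for i in range(1,n):
    if st[i,4]>40:print(st[i],ce[i])
i=l[182,208]; ys,xs=np.nonzero(l==i); 
W=onz(s,np.c_[xs,ys],0.14)[:,:2]; r=cv2.minAreaRect(W.astype(np.float32)*1000);print(r)
s2=snapshot("scene"); f=s2["frame"].astype(int)
m=((f[:,:,0]>110)&(f[:,:,1]<70)&(f[:,:,2]<70)).astype(np.uint8); n,l,st,ce=cv2.connectedComponentsWithStats(m)
i=l[255,397];print(i); ys,xs=np.nonzero(l==i); W=onz(s2,np.c_[xs,ys],0.135)[:,:2]; print(cv2.minAreaRect(W.astype(np.float32)*1000))
a=cv2.resize(c[...,::-1],(480,240)); b=cv2.resize(f[210:290,310:470,::-1].astype(np.uint8),(480,240))
cv2.imwrite("pics/crop1.png",np.vstack([a,b]))
goto([0.56,0.256,0.28],1.5)
E
```

```text
[355  87  73   5 273] [390.54578755  89.29304029]
[233 133  36   7 167] [251.44311377 136.03592814]
[581 159  10  60 225] [585.23555556 188.44888889]
[203 163   9  34 169] [206.68639053 179.49112426]
[152 166  19  19 279] [160.63799283 175.01075269]
((561.9611206054688, 259.1760559082031), (86.5927734375, 12.661325454711914), 9.093771934509277)
28
((557.131591796875, 257.2312927246094), (94.38568878173828, 14.031440734863281), 11.065997123718262)
pose [ 0.2989 -0.6052  0.2456] [ 180.      0.   -153.71] shift cm [-61.55  65.65  -3.44]
rotvec deg [  0.     0.   120.34]
```

View pics/crop1.png

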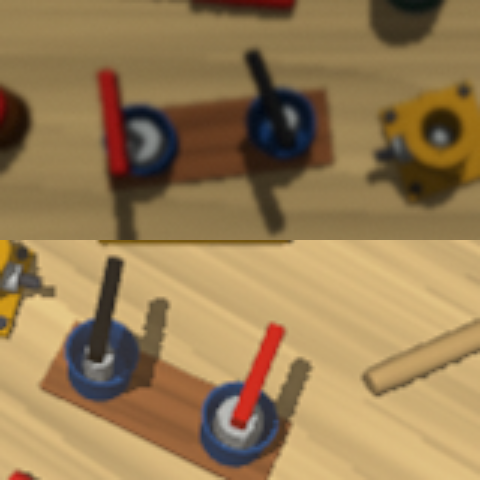

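The crop confirms it: the red bar sits in the left cup (top view, crop pixel (113,120)), yawed about 10°, with the black bar in the other cup.

Request:
play_rows(
  plan=[
    [-2.5, 2.7, -0.3, 0, 0, 0],
    [-2.5, 2.7, -0.3, 0, 0, 0],
    [-2.5, 2.7, -0.3, 0, 0, 0],
    [-2.5, 2.7, -0.3, 0, 0, 0],
    [-2.5, 2.7, -0.3, 0, 0, 0],
    [-2.5, 2.7, -0.3, 0, 0, 0],
    [-2.5, 2.7, -0.3, 0, 0, 0],
    [-2.5, 2.7, -0.3, 0, 0, 0],
    [-2.5, 2.7, -0.3, 0, 0, 0],
    [-2.5, 2.7, -0.3, 0, 0, 0],
    [-2.5, 2.7, -0.3, 0, 0, 0],
    [-2.5, 2.7, -0.3, 0, 0, 0],
    [-2.5, 2.7, -0.3, 0, 0, 0],
    [-2.5, 2.7, -0.3, 0, 0, 0],
    [-2.5, 2.7, -0.3, 0, 0, 0],
    [-2.5, 2.7, -0.3, 0, 0, 0],
    [-2.5, 2.7, -0.3, 0, 0, 0],
    [-2.5, 2.7, -0.3, 0, 0, 0],
    [-2.5, 2.7, -0.3, 0, 0, 0],
    [-2.5, 2.7, -0.3, 0, 0, 0],
  ],
  grip=8.76,
)

```text
clock: 2.57
tool_pos: [0.5081, 0.1023, 0.3062]
orientation: [180.0, 0.1, -153.7]
force: [1.0, 0.1, -0.1]
opening: 0.0874
gripper_force: 0.0
```

Run:
```python
from h import *
goto([0.56,0.258,0.28],np.radians(-170))
o=get_obs();print(o["joint_pos"],o["clock"])
s=snapshot("wrist");print(s["position"],s["attitude"])
```

```text
pose [0.5081 0.1023 0.3062] [ 1.8000e+02  5.0000e-02 -1.5369e+02] shift cm [-11.55  11.66   2.63]
rotvec deg [1.000e-02 5.000e-02 1.631e+01]
[ 3.31059739e+01  3.56307951e+00 -1.32422538e+01  3.01292290e-03
 -7.31396717e+01 -9.67983053e+01] 2.5667
[0.44004972 0.06821945 0.4446468 ] [1.63791897e+02 1.93144379e-02 1.16281727e+02]
```

Request:
play_rows(
  plan=[
    [-2.3, 2.3, 0, 0, 0, 0],
    [-2.3, 2.3, 0, 0, 0, 0],
    [-2.3, 2.3, 0, 0, 0, 0],
    [-2.3, 2.3, 0, 0, 0, 0],
    [-2.3, 2.4, 0, 0, 0, 0],
    [0, 0, 0.5, 0, 0, 5.4],
    [0, 0, 0.5, 0, 0, 5.4],
    [0, 0, 0.5, 0, 0, 5.5],
    [0, 0, 0, 0, 0, 0],
    [0, 0, 0, 0, 0, 0],
  ],
)

```text
clock: 3.45
tool_pos: [0.5597, 0.2552, 0.2904]
orientation: [-180.0, -0.0, -169.8]
force: [0.8, -1.2, 0.3]
opening: 0.0877
gripper_force: 0.0
```

Run:
```python
from h import *
s=snapshot("wrist");f=s["frame"]; cv2.imwrite("pics/w1.png",f[:,:,::-1])
for t in ["spanner_grip","cup0","cup1","spanner_mouth"]:
    print(t,[(round(d["score"],2),np.round(d["position"],4)) for d in spot_point("wrist",t)])
f=f.astype(int);m=((f[:,:,0]>110)&(f[:,:,1]<70)&(f[:,:,2]<70)).astype(np.uint8); n,l,st,ce=cv2.connectedComponentsWithStats(m)
for i in range(1,n):
  if st[i,4]>300:
    ys,xs=np.nonzero(l==i); print(st[i],ce[i]); W=onz(s,np.c_[xs,ys],0.15)[:,:2]; print(cv2.minAreaRect(W.astype(np.float32)*1000))
goto([0.56,0.258,0.20],np.radians(-170))
```

```text
spanner_grip [(0.77, array([0.5604, 0.2591, 0.1396])), (0.36, array([0.5798, 0.1279, 0.0092]))]
cup0 [(0.98, array([0.5795, 0.1254, 0.0083])), (0.64, array([0.5628, 0.2565, 0.0058]))]
cup1 [(0.98, array([0.5795, 0.1254, 0.0083])), (0.64, array([0.5628, 0.2565, 0.0058]))]
spanner_mouth [(0.63, array([0.5632, 0.254 , 0.0107]))]
[ 317  142   18   98 1069] [325.96632367 179.22170253]
((558.0261840820312, 255.84278869628906), (86.7524185180664, 14.079553604125977), 9.368638038635254)
[ 416  195   49   45 1179] [440.33248516 219.19677693]
((563.0626220703125, 361.36456298828125), (45.02265167236328, 39.46070861816406), 54.51070785522461)
[239 255  41  18 524] [256.23473282 265.34160305]
((639.5623779296875, 207.32086181640625), (37.47808837890625, 16.886592864990234), 84.82946014404297)
pose [0.5599 0.2552 0.2911] [ 1.7998e+02  4.0000e-02 -1.6994e+02] shift cm [-0.05  0.27  9.11]
rotvec deg [0.02 0.04 0.06]
```

View pics/w1.png

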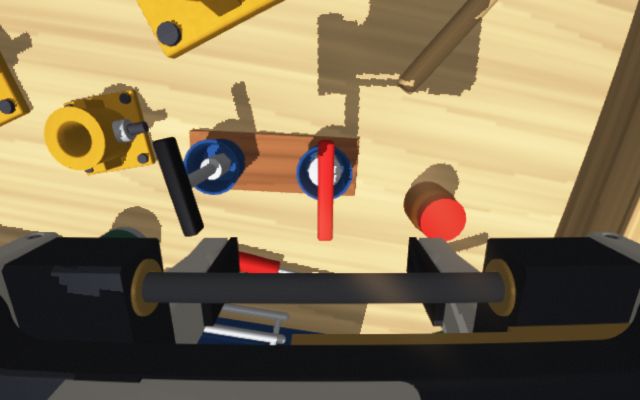

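Wrist view: the red bar at (326,190) lies along the tool's x axis, midway between the fingers. Descending and gripping.

Request:
play_rows(
  plan=[
    [0, 0.2, 2.5, 0, 0, 0],
    [0, 0, 2.5, 0, 0, 0],
    [0, 0, 2.5, 0, 0, 0],
    [0, 0, 2.5, 0, 0, 0],
    [0, 0, 2.0, 0, 0, 0],
    [0, 0, 1.5, 0, 0, 0],
    [0, 0, 1.0, 0, 0, 0],
    [0, 0, 0.7, 0, 0, 0],
    [0, 0, 0, 0, 0, 0],
    [0, 0, 0, 0, 0, 0],
  ],
)

```text
clock: 4.53
tool_pos: [0.5598, 0.2575, 0.1391]
orientation: [180.0, 0.0, -170.0]
force: [-0.3, 0.0, 0.3]
opening: 0.0876
gripper_force: 0.0
```

Request:
play_rows(
  plan=[
    [0, 0, 0, 0, 0, 0],
    [0, 0, 0, 0, 0, 0],
    [0, 0, 0, 0, 0, 0],
    [0, 0, 0, 0, 0, 0],
    [0, 0, 0, 0, 0, 0],
    [0, 0, 0, 0, 0, 0],
    [0, 0, 0, 0, 0, 0],
    [0, 0, 0, 0, 0, 0],
    [0, 0, 0, 0, 0, 0],
    [0, 0, 0, 0, 0, 0],
  ],
  grip=0,
)

```text
clock: 5.37
tool_pos: [0.5594, 0.2573, 0.1385]
orientation: [-180.0, -0.0, -170.0]
force: [-0.9, -0.0, -0.5]
opening: 0.0264
gripper_force: 0.0
```

Run:
```python
from h import *
o=get_obs();print(o["opening"],o["gripper_force"],o["force"],o["moment"])
goto([0.56,0.258,0.24])
```

```text
0.02635710430888 0.0 [-0.86036686 -0.04054605 -0.48873257] [-0.05848116 -0.00069127  0.08695939]
pose [0.5594 0.2573 0.1385] [-180.     -0.   -170.01] shift cm [ -0.07   0.06 -10.15]
```

Still closing; wait, then lift gently.

Request:
play_rows(
  plan=[
    [0, 0, 0, 0, 0, 0],
    [0, 0, 0, 0, 0, 0],
    [0, 0, 0, 0, 0, 0],
    [0, 0, 0, 0, 0, 0],
    [0, 0, 0, 0, 0, 0],
    [0, 0, 0, 0, 0, 0],
  ],
  grip=0,
)

```text
clock: 5.87
tool_pos: [0.5594, 0.2573, 0.1385]
orientation: [-180.0, -0.0, -170.0]
force: [0.6, -0.2, -0.7]
opening: 0.0139
gripper_force: 30.0
```

Request:
play_rows(
  plan=[
    [0, 0, -0.3, 0, 0, 0],
    [0, 0, -0.6, 0, 0, 0],
    [0, 0, -1, 0, 0, 0],
    [0, 0, -1, 0, 0, 0],
    [0, 0, -1, 0, 0, 0],
    [0, 0, -1, 0, 0, 0],
    [0, 0, -1.5, 0, 0, 0],
    [0, 0, -1.5, 0, 0, 0],
    [0, 0, -1.5, 0, 0, 0],
    [0, 0, -1.5, 0, 0, 0],
    [0, 0, 0, 0, 0, 0],
    [0, 0, 0, 0, 0, 0],
  ],
)

```text
clock: 6.87
tool_pos: [0.5597, 0.2576, 0.2488]
orientation: [179.9, 0.1, -170.0]
force: [0.4, 0.2, -5.5]
opening: 0.0137
gripper_force: 30.0
```

Run:
```python
from h import *
o=get_obs();print(o["opening"],o["gripper_force"],o["force"],o["moment"])
s=snapshot("wrist");cv2.imwrite("pics/w2.png",s["frame"][:,:,::-1])
print(proj(s,[0.559,0.257,0.24]))
for c in ["wrist","scene","top"]:
  if c!="wrist": snapshot(c)
  for t in ["spanner_grip","spanner_mouth"]:
    print(c,t,[(round(d["score"],2),np.round(d["position"],4)) for d in spot_point(c,t)])
# goto above bore, clearing the rim: mouth z = tcp-0.129
goto([0.532,-0.216,0.24])
```

```text
0.013704217542511827 29.98586118221283 [ 0.39348137  0.20076812 -5.50916381] [-0.02768432 -0.00331763  0.01099722]
[[323.2252289  263.41010693]]
wrist spanner_grip [(0.57, array([0.5621, 0.2639, 0.2513]))]
wrist spanner_mouth []
scene spanner_grip [(0.75, array([0.5561, 0.2591, 0.2493])), (0.69, array([0.6985, 0.4301, 0.121 ])), (0.34, array([ 0.3236, -0.3533, -0.0018])), (0.16, array([ 0.5314, -0.2196,  0.002 ]))]
scene spanner_mouth [(0.6, array([0.5623, 0.2547, 0.1173]))]
top spanner_grip [(0.72, array([0.5825, 0.3995, 0.0016])), (0.44, array([0.5607, 0.2556, 0.2468]))]
top spanner_mouth [(0.64, array([0.5618, 0.2579, 0.1193]))]
pose [0.5594 0.2572 0.2471] [-1.7998e+02 -4.0000e-02 -1.7002e+02] shift cm [ 10.9  -46.13   0.73]
```

View pics/w2.png

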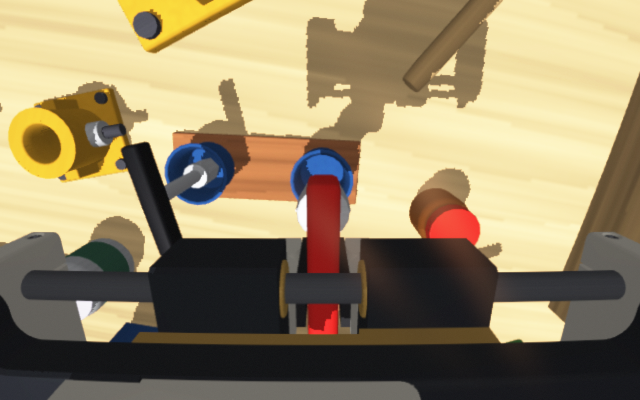

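The wrist view shows the bar clamped at (323,260) with the socket hanging clear of its empty cup at (322,178). Moving high past the black spanner to a viewpoint over the chosen housing.

Request:
play_rows(
  plan=[
    [0, 0, -2, 0, 0, 0],
    [0, 0, -2.3, 0, 0, 0],
    [0, 0, -2.3, 0, 0, 0],
    [0, 0, -2, 0, 0, 0],
    [0.3, -2.0, 0, 0, 0, 0],
    [0.3, -3.2, 0, 0, 0, 0],
    [0.3, -3.4, 0, 0, 0, 0],
    [0.3, -3.4, 0, 0, 0, 0],
    [0.3, -3.4, 0, 0, 0, 0],
    [0.3, -3.4, 0, 0, 0, 0],
    [0.3, -3.4, 0, 0, 0, 0],
    [0.3, -3.4, 0, 0, 0, 0],
    [0.3, -3.4, 0, 0, 0, 0],
    [0.3, -3.4, 0, 0, 0, 0],
    [0.3, -3.4, 0, 0, 0, 0],
    [0.3, -3.4, 0, 0, 0, 0],
    [0.3, -3.4, 0, 0, 0, 0],
    [0.3, -2.9, 0, 0, 0, 0],
    [0, -1.3, 0, 0, 0, 0],
    [0, 0, 0, 0, 0, 0],
  ],
)

```text
clock: 8.98
tool_pos: [0.5991, -0.2137, 0.3327]
orientation: [-180.0, -0.1, -170.2]
force: [-0.6, 2.2, -5.3]
opening: 0.014
gripper_force: 30.0
```

Request:
play_rows(
  plan=[
    [0, 0, 0, 0, 0, 0],
    [0, 0, 0, 0, 0, 0],
    [0, 0, 0, 0, 0, 0],
    [0, 0, 0, 0, 0, 0],
  ],
)

```text
clock: 9.32
tool_pos: [0.5994, -0.2098, 0.3338]
orientation: [180.0, 0.0, -169.9]
force: [-0.7, -0.4, -3.9]
opening: 0.0136
gripper_force: 30.0
```

Run:
```python
from h import *
im=cv2.imread("pics/w2.png")
s=snapshot("wrist");cv2.imwrite("pics/w3.png",s["frame"][:,:,::-1]); print(s["position"],s["attitude"],s["fx"])
for t in ["bore_mouth","housing","bore_floor","nut","spanner_grip"]:
    print(t,[(round(d["score"],2),np.round(d["position"],4)) for d in spot_point("wrist",t)])
print("bore px",proj(s,[[0.532,-0.217,0.1],[0.532,-0.217,0.047]]))
# bar near end
f=s["frame"].astype(int); m=((f[:,:,0]>90)&(f[:,:,1]<60)&(f[:,:,2]<60)).astype(np.uint8)
n,l,st,ce=cv2.connectedComponentsWithStats(m)
t,r=pose()
for i in range(1,n):
  if st[i,4]>300: 
    print(st[i]); ys,xs=np.nonzero(l==i); k=ys<ys.min()+3
    e=onz(s,[[xs[k].mean(),ys.min()]],t[2]+0.011)[0]; print("end in tool cm",r.inv().apply(e-t)*100)
goto([0.532,-0.216,0.33])
print(get_obs()["joint_pos"])
```

```text
[ 0.52469984 -0.22364834  0.47234597] [1.63817108e+02 2.31758902e-02 1.00041859e+02] 333.5277415598839
bore_mouth [(0.96, array([ 0.5699, -0.0224,  0.0674]))]
housing [(0.89, array([ 0.5297, -0.2193,  0.0018])), (0.63, array([ 0.3366,  0.0749, -0.0018])), (0.59, array([ 0.5675, -0.0162, -0.002 ]))]
bore_floor [(0.82, array([ 0.5702, -0.0195,  0.0145])), (0.68, array([ 0.5342, -0.2153,  0.0194])), (0.28, array([ 6.142e-01, -4.578e-01, -6.000e-04]))]Traceback (most recent call last):
  File "<stdin>", line 5, in <module>
ValueError: it knows: bearing, bore_floor, bore_mouth, cup, hammer, housing, jar, offcut, screwdriver, small_spanner_grip, spanner_grip, spanner_mouth, stand, tin
```

View pics/w3.png

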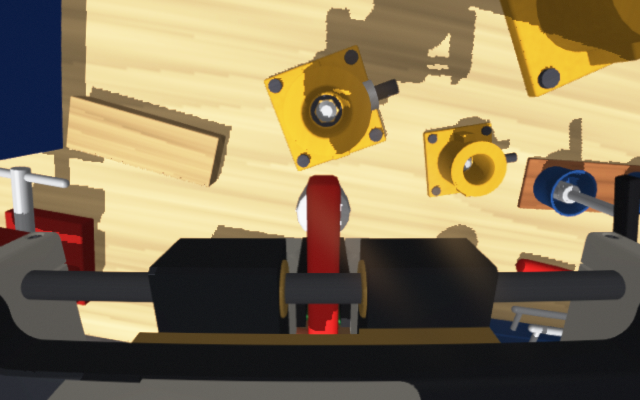

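Run:
```python
from h import *
s=snapshot("wrist")
f=s["frame"].astype(int); m=((f[:,:,0]>90)&(f[:,:,1]<60)&(f[:,:,2]<60)).astype(np.uint8)
n,l,st,ce=cv2.connectedComponentsWithStats(m)
t,r=pose()
for i in range(1,n):
  if st[i,4]>300: 
    ys,xs=np.nonzero(l==i); k=ys<ys.min()+3
    e=onz(s,[[xs[k].mean(),ys.min()]],t[2]+0.011)[0]; print(st[i],"end in tool cm",r.inv().apply(e-t)*100)
th=np.linspace(0,2*np.pi,40)
c=np.array([0.532,-0.217])
def circ(c,rad,z): return np.c_[c[0]+rad*np.cos(th),c[1]+rad*np.sin(th),0*th+z]
a=f[60:160,270:390,::-1].astype(np.uint8); K=6
a=cv2.resize(a,None,fx=K,fy=K,interpolation=cv2.INTER_CUBIC)
for rad,z in [(0.045,0.1),(0.027,0.1)]:
    p=(proj(s,circ(c,rad,z))-[270,60]+.5)*K
    cv2.polylines(a,[p.astype(int)],True,(255,0,0),1)
for g in (0,30):
  A=np.radians(np.arange(g,361+g,60)); rr=0.027/np.sqrt(3)
  p=(proj(s,np.c_[c[0]+rr*np.cos(A),c[1]+rr*np.sin(A),0*A+0.038])-[270,60]+.5)*K
  cv2.polylines(a,[p.astype(int)],True,(0,255,0) if g==0 else (255,0,255),1)
cv2.imwrite("pics/c3.png",a)
print(t,np.degrees(r.as_rotvec()),get_obs()["joint_pos"])
```

```text
[ 307  176   34   97 3052] end in tool cm [ 4.8457571  -0.04563874 -1.1007883 ]
[517 259  55  13 438] end in tool cm [ 1.23126355  8.65902419 -1.10066763]
[297 304  42  30 933] end in tool cm [-0.90203709 -0.04621207 -1.09985033]
[ 0.59929549 -0.21043938  0.333694  ] [-1.57277088e+01  1.79301950e+02 -3.54867740e-03] [-1.77201780e+00  1.44768119e+01  3.46318804e+00  1.13209069e-03
 -7.89765926e+01 -7.82023087e+01]
```

View pics/c3.png

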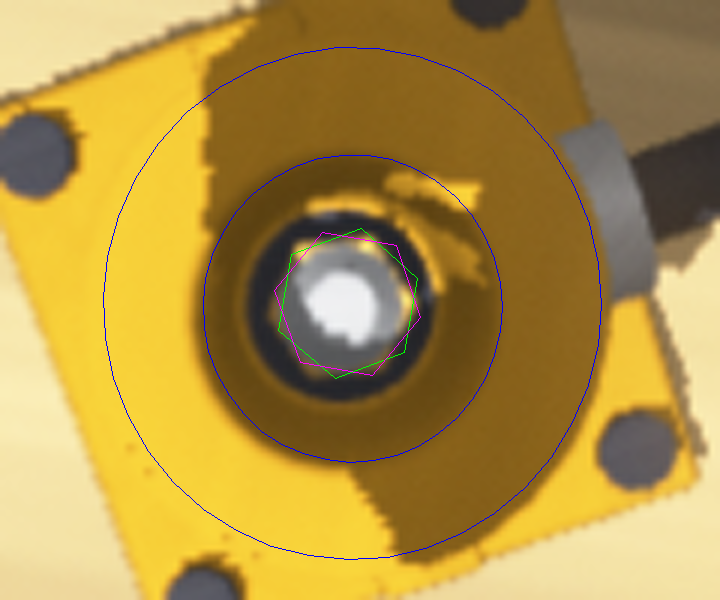

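The crop shows the bore at zoom (347,304) and the nut's hexagon corners near image angle 8° mod 60. That puts them about 8° ccw from my socket's corners, so I'll turn ccw 8° and move over the bore.

Request:
play_rows(
  plan=[
    [1.0, 0.07, 0, 0, 0, 0],
    [1.5, 0.1, 0, 0, 0, 0],
    [1.5, 0.1, 0.5, 0, 0, -2],
    [1.5, 0.1, 1, 0, 0, -2],
    [1.0, 0.08, 1.5, 0, 0, -2],
    [0.4, 0, 1.5, 0, 0, -2],
    [0, 0, 1.5, 0, 0, 0],
    [0, 0, 1.5, 0, 0, 0],
    [0, 0, 1, 0, 0, 0],
    [0, 0, 0.5, 0, 0, 0],
    [0, 0, 0, 0, 0, 0],
    [0, 0, 0, 0, 0, 0],
    [0, 0, 0, 0, 0, 0],
  ],
)

```text
clock: 10.65
tool_pos: [0.5313, -0.2202, 0.2445]
orientation: [-179.9, 0.1, -162.0]
force: [0.2, -0.1, -5.1]
opening: 0.014
gripper_force: 30.0
```

Run:
```python
from h import *
goto([0.5305,-0.218,0.235],np.radians(-162))
o=get_obs();print(o["force"],o["moment"],o["joint_pos"])
for c in ["scene","top"]:
  snapshot(c)
  for t in ["spanner_grip","spanner_mouth"]:
    print(c,t,[(round(d["score"],2),np.round(d["position"],4)) for d in spot_point(c,t)][:2])
```

```text
pose [ 0.5313 -0.2202  0.2445] [-1.7995e+02  7.0000e-02 -1.6200e+02] shift cm [0.01 0.24 0.95]
rotvec deg [-0.05  0.07 -0.  ]
[ 0.19089166 -0.09995255 -5.08831441] [ 0.00472555  0.03907965 -0.04545008] [-3.01508302e+00  1.11886557e+01 -1.23924642e+01  2.67947813e-02
 -6.63392167e+01 -6.89970542e+01]
scene spanner_grip [(0.67, array([ 0.5293, -0.2159,  0.2457])), (0.67, array([0.6934, 0.4308, 0.1293]))]
scene spanner_mouth [(0.91, array([ 0.5307, -0.2197,  0.1127])), (0.56, array([6.959e-01, 4.382e-01, 1.000e-04]))]
top spanner_grip [(0.62, array([0.6916, 0.4379, 0.1316])), (0.42, array([ 0.5366, -0.2204,  0.2422]))]
top spanner_mouth [(0.73, array([6.982e-01, 4.386e-01, 1.000e-04])), (0.56, array([ 0.5352, -0.2174,  0.1198]))]
```

Request:
play_rows(
  plan=[
    [0, 0.24, 0.5, 0, 0, 0],
    [0, 0, 0.5, 0, 0, 0],
    [0, 0, 0.4, 0, 0, 0],
    [0, 0, 0.3, 0, 0, 0],
    [0, 0, 0.3, 0, 0, 0],
    [0, 0, 0.3, 0, 0, 0],
    [0, 0, 0, 0, 0, 0],
  ],
)

```text
clock: 11.53
tool_pos: [0.5297, -0.2177, 0.2197]
orientation: [180.0, -0.1, -162.0]
force: [-0.1, 0.4, -4.2]
opening: 0.014
gripper_force: 30.0
```

Run:
```python
from h import *
goto([0.5305,-0.218,0.149]);o=get_obs();print(o["force"],o["moment"])
```

```text
pose [ 0.5297 -0.2177  0.2197] [ 1.7997e+02 -5.0000e-02 -1.6202e+02] shift cm [-0.07 -0.06  7.07]
[-0.1367929   0.44068902 -4.15878799] [0.02668888 0.03557987 0.02533345]
```

No contact in the flare yet (mouth at 0.091); continuing gently.

Request:
play_rows(
  plan=[
    [0, 0, 0.2, 0, 0, 0],
    [0, 0, 0.2, 0, 0, 0],
    [0, 0, 0.2, 0, 0, 0],
    [0, 0, 0.2, 0, 0, 0],
    [0, 0, 0.2, 0, 0, 0],
    [0, 0, 0, 0, 0, 0],
  ],
)

```text
clock: 12.03
tool_pos: [0.5303, -0.2177, 0.2103]
orientation: [-180.0, 0.0, -162.0]
force: [1.1, -0.4, -4.9]
opening: 0.0139
gripper_force: 30.0
```

Run:
```python
from h import *
goto([0.5305,-0.218,0.149]);o=get_obs();print(o["force"],o["moment"])
```

```text
pose [ 0.5303 -0.2177  0.2103] [-1.8000e+02  3.0000e-02 -1.6201e+02] shift cm [-0.01 -0.03  6.13]
[ 1.07409788 -0.39214319 -4.88821506] [-0.16603184 -0.69953643 -0.01829707]
```

Request:
play_rows(
  plan=[
    [0, 0, 0, 0, 0, 0],
    [0, 0, 0, 0, 0, 0],
  ],
)

```text
clock: 12.2
tool_pos: [0.5302, -0.2177, 0.2105]
orientation: [-180.0, 0.0, -162.0]
force: [2.0, 0.7, -6.2]
opening: 0.0137
gripper_force: 30.0
```

Run:
```python
from h import *
goto([0.5305,-0.218,0.149]);o=get_obs();print(o["force"],o["moment"])
```

```text
pose [ 0.5302 -0.2177  0.2105] [-1.8000e+02  2.0000e-02 -1.6201e+02] shift cm [-0.02 -0.04  6.15]
[ 2.00046506  0.68862846 -6.24700253] [-0.09957952 -0.78567703 -0.00209711]
```

Request:
play_rows(
  plan=[
    [-0.1, -0.03, 0, 0, 0, 0],
    [-0.05, -0.02, 0, 0, 0, 0],
    [0, 0, 0, 0, 0, 0],
    [0, 0, 0, 0, 0, 0],
  ],
)

```text
clock: 12.53
tool_pos: [0.5314, -0.2178, 0.2105]
orientation: [180.0, -0.0, -162.0]
force: [0.4, 0.4, -4.6]
opening: 0.0139
gripper_force: 30.0
```

Run:
```python
from h import *
goto([0.5305,-0.218,0.149]);o=get_obs();print(o["force"],o["moment"])
```

```text
pose [ 0.5314 -0.2178  0.2105] [ 1.7999e+02 -3.0000e-02 -1.6201e+02] shift cm [0.09 0.   6.15]
[ 0.4390913   0.35940521 -4.56561585] [-0.023243   -0.02436127  0.00340103]
```

Moment relieved. Add another 0.5 mm in +x and descend towards the nut.

Request:
play_rows(
  plan=[
    [-0.05, -0.02, 0.2, 0, 0, 0],
    [0, 0, 0.3, 0, 0, 0],
    [0, 0, 0.3, 0, 0, 0],
    [0, 0, 0.3, 0, 0, 0],
    [0, 0, 0.3, 0, 0, 0],
    [0, 0, 0.3, 0, 0, 0],
    [0, 0, 0.3, 0, 0, 0],
    [0, 0, 0.2, 0, 0, 0],
    [0, 0, 0, 0, 0, 0],
    [0, 0, 0, 0, 0, 0],
  ],
)

```text
clock: 13.37
tool_pos: [0.5321, -0.2178, 0.1885]
orientation: [180.0, -0.0, -162.0]
force: [0.5, -0.2, -4.6]
opening: 0.014
gripper_force: 30.0
```

Run:
```python
from h import *
goto([0.5305,-0.218,0.149]);o=get_obs();print(o["force"],o["moment"])
```

```text
pose [ 0.5321 -0.2178  0.1885] [ 1.8000e+02 -1.0000e-02 -1.6201e+02] shift cm [0.16 0.03 3.95]
[ 0.52502727 -0.21482245 -4.63473979] [-0.00216615  0.0399079   0.01903461]
```

Request:
play_rows(
  plan=[
    [0, 0, 0.3, 0, 0, 0],
    [0, 0, 0.3, 0, 0, 0],
    [0, 0, 0.3, 0, 0, 0],
    [0, 0, 0.3, 0, 0, 0],
    [0, 0, 0.2, 0, 0, 0],
    [0, 0, 0.2, 0, 0, 0],
    [0, 0, 0.1, 0, 0, 0],
    [0, 0, 0, 0, 0, 0],
    [0, 0, 0, 0, 0, 0],
  ],
)

```text
clock: 14.12
tool_pos: [0.5322, -0.2178, 0.1716]
orientation: [-180.0, -0.0, -162.0]
force: [0.0, 0.4, -4.4]
opening: 0.0142
gripper_force: 30.0
```

Run:
```python
from h import *
goto([0.5305,-0.218,0.149]);o=get_obs();print(o["force"],o["moment"])
```

```text
pose [ 0.5322 -0.2178  0.1716] [-180.     -0.   -162.01] shift cm [0.16 0.03 2.26]
[ 0.01973144  0.41833045 -4.35626144] [-0.0410815   0.01174007  0.02557518]
```

Still free and centred. Down 6 mm across the nut's top height.

Request:
play_rows(
  plan=[
    [0, 0, 0.15, 0, 0, 0],
    [0, 0, 0.1, 0, 0, 0],
    [0, 0, 0.1, 0, 0, 0],
    [0, 0, 0.1, 0, 0, 0],
    [0, 0, 0, 0, 0, 0],
    [0, 0, 0, 0, 0, 0],
  ],
)

```text
clock: 14.62
tool_pos: [0.5321, -0.2178, 0.167]
orientation: [180.0, -0.0, -162.0]
force: [0.2, 0.5, -4.8]
opening: 0.0138
gripper_force: 30.0
```

Run:
```python
from h import *
goto([0.5305,-0.218,0.149]);o=get_obs();print(o["force"],o["moment"])
```

```text
pose [ 0.5321 -0.2178  0.167 ] [ 1.8000e+02 -1.0000e-02 -1.6201e+02] shift cm [0.16 0.03 1.8 ]
[ 0.24389969  0.51399827 -4.81687416] [-0.03252005 -0.02160937  0.037732  ]
```

Request:
play_rows(
  plan=[
    [0, 0, 0.05, 0, 0, 0],
    [0, 0, 0.05, 0, 0, 0],
    [0, 0, 0.05, 0, 0, 0],
    [0, 0, 0.05, 0, 0, 0],
    [0, 0, 0, 0, 0, 0],
  ],
)

```text
clock: 15.03
tool_pos: [0.5323, -0.2178, 0.165]
orientation: [-180.0, 0.0, -162.0]
force: [0.4, -0.6, -3.5]
opening: 0.0139
gripper_force: 30.0
```

Run:
```python
from h import *
goto([0.5305,-0.218,0.149]);o=get_obs();print(o["force"],o["moment"])
```

```text
pose [ 0.5323 -0.2178  0.165 ] [-1.8000e+02  2.0000e-02 -1.6201e+02] shift cm [0.18 0.03 1.6 ]
[ 0.43514353 -0.60430728 -3.52558745] [-0.00295281 -0.26671586 -0.00276281]
```

Request:
play_rows(
  plan=[
    [0, 0, 0.05, 0, 0, 0],
    [0, 0, 0.05, 0, 0, 0],
    [0, 0, 0, 0, 0, 0],
  ],
)

```text
clock: 15.28
tool_pos: [0.5322, -0.2178, 0.164]
orientation: [-180.0, 0.0, -162.0]
force: [1.2, 0.7, -4.2]
opening: 0.0135
gripper_force: 30.0
```

Run:
```python
from h import *
goto([0.5305,-0.218,0.149]);o=get_obs();print(o["force"],o["moment"])
```

```text
pose [ 0.5322 -0.2178  0.164 ] [-1.8000e+02  1.0000e-02 -1.6201e+02] shift cm [0.17 0.03 1.5 ]
[ 1.24927107  0.68906349 -4.23231622] [ 0.09077267 -0.48563441  0.05478154]
```

The socket is past the nut's top with no axial force, so the hexagons match. There's a small side load towards +x, so I'll ease 1 mm that way while going down.

Request:
play_rows(
  plan=[
    [-0.06, -0.02, 0, 0, 0, 0],
    [-0.03, -0.01, 0.1, 0, 0, 0],
    [0, 0, 0.1, 0, 0, 0],
    [0, 0, 0.1, 0, 0, 0],
    [0, 0, 0.1, 0, 0, 0],
    [0, 0, 0, 0, 0, 0],
  ],
)

```text
clock: 15.78
tool_pos: [0.5328, -0.2178, 0.1597]
orientation: [180.0, -0.0, -162.0]
force: [0.8, 0.3, -5.1]
opening: 0.0139
gripper_force: 30.0
```

Run:
```python
from h import *
goto([0.5305,-0.218,0.149]);o=get_obs();print(o["force"],o["moment"])
```

```text
pose [ 0.5328 -0.2178  0.1597] [ 1.7998e+02 -3.0000e-02 -1.6202e+02] shift cm [0.23 0.05 1.07]
[ 0.7703763  0.2862814 -5.0893321] [ 0.02227844 -0.03813919  0.04249218]
```

Request:
play_rows(
  plan=[
    [0, 0, 0.15, 0, 0, 0],
    [0, 0, 0.15, 0, 0, 0],
    [0, 0, 0.15, 0, 0, 0],
    [0, 0, 0.15, 0, 0, 0],
    [0, 0, 0.1, 0, 0, 0],
    [0, 0, 0.1, 0, 0, 0],
    [0, 0, 0.1, 0, 0, 0],
    [0, 0, 0, 0, 0, 0],
    [0, 0, 0, 0, 0, 0],
  ],
)

```text
clock: 16.53
tool_pos: [0.5331, -0.2178, 0.151]
orientation: [180.0, -0.0, -162.0]
force: [0.6, 0.1, -5.3]
opening: 0.0138
gripper_force: 30.0
```

Run:
```python
from h import *
goto([0.5305,-0.218,0.149]);o=get_obs();print(o["force"],o["moment"])
```

```text
pose [ 0.5331 -0.2178  0.151 ] [ 1.8000e+02 -1.0000e-02 -1.6201e+02] shift cm [0.25 0.06 0.2 ]
[ 0.57384426  0.05121508 -5.28929421] [-0.01092615 -0.0042968   0.04334446]
```

Nearly home; find the floor in 0.5 mm steps.

Request:
play_rows(
  plan=[
    [0, 0, 0.05, 0, 0, 0],
    [0, 0, 0.05, 0, 0, 0],
    [0, 0, 0.05, 0, 0, 0],
    [0, 0, 0.05, 0, 0, 0],
    [0, 0, 0, 0, 0, 0],
  ],
)

```text
clock: 16.95
tool_pos: [0.533, -0.2178, 0.1489]
orientation: [180.0, -0.0, -162.0]
force: [-0.3, -0.1, -4.6]
opening: 0.0139
gripper_force: 30.0
```

Run:
```python
from h import *
goto([0.5305,-0.218,0.149]);o=get_obs();print(o["force"],o["moment"])
```

```text
pose [ 0.533  -0.2178  0.1489] [ 1.7999e+02 -1.0000e-02 -1.6201e+02] shift cm [ 0.24  0.06 -0.01]
[-0.27665546 -0.07587277 -4.55633286] [ 0.00905015 -0.02513764 -0.01170942]
```

Request:
play_rows(
  plan=[
    [0, 0, 0.05, 0, 0, 0],
    [0, 0, 0.05, 0, 0, 0],
    [0, 0, 0, 0, 0, 0],
  ],
)

```text
clock: 17.2
tool_pos: [0.5333, -0.2179, 0.1485]
orientation: [-180.0, 0.0, -162.0]
force: [-2.2, 1.4, -0.5]
opening: 0.0137
gripper_force: 30.0
```

Run:
```python
from h import *
goto([0.5305,-0.218,0.149]);o=get_obs();print(o["force"],o["moment"])
```

```text
pose [ 0.5333 -0.2179  0.1485] [-1.7998e+02  2.0000e-02 -1.6200e+02] shift cm [ 0.27  0.07 -0.05]
[-2.21599184  1.44553329 -0.45132895] [ 0.28711902  0.44853641 -0.0057075 ]
```

Home on the floor (about 4 N). Start turning clockwise.

Request:
play_rows(
  plan=[
    [0, 0, -0.03, 0, 0, 2],
    [0, 0, 0, 0, 0, 2],
    [0, 0, 0, 0, 0, 2],
    [0, 0, 0, 0, 0, 2],
    [0, 0, 0, 0, 0, 2],
    [0, 0, 0, 0, 0, 2],
    [0, 0, 0, 0, 0, 0],
  ],
)

```text
clock: 17.78
tool_pos: [0.5332, -0.2177, 0.1486]
orientation: [180.0, 0.0, -174.1]
force: [0.2, 0.6, -0.7]
opening: 0.0137
gripper_force: 30.0
```

Run:
```python
from h import *
goto([0.5305,-0.218,0.149]);o=get_obs();print(o["force"],o["moment"])
```

```text
pose [ 0.5332 -0.2177  0.1486] [ 1.8000e+02  2.0000e-02 -1.7409e+02] shift cm [ 0.27 -0.   -0.04]
[ 0.16500154  0.55971063 -0.71386033] [0.54974173 0.20538508 0.01800655]
```

Request:
play_rows(
  plan=[
    [0, 0, 0, 0, 0, 2],
    [0, 0, 0, 0, 0, 2],
    [0, 0, 0, 0, 0, 2],
    [0, 0, 0, 0, 0, 2],
    [0, 0, 0, 0, 0, 0],
  ],
)

```text
clock: 18.2
tool_pos: [0.5333, -0.2177, 0.1485]
orientation: [180.0, 0.0, 178.0]
force: [-1.5, 1.5, -1.4]
opening: 0.0137
gripper_force: 30.0
```

Run:
```python
from h import *
goto([0.532,-0.218,0.149]);o=get_obs();print(o["force"],o["moment"])
```

```text
pose [ 0.5333 -0.2177  0.1485] [1.7999e+02 3.0000e-02 1.7797e+02] shift cm [ 0.13 -0.04 -0.05]
[-1.52437024  1.50308166 -1.36791805] [0.70348186 0.17856714 0.02935286]
```

Request:
play_rows(
  plan=[
    [0, 0.05, 0, 0, 0, 2],
    [0, 0.03, 0, 0, 0, 2],
    [0, 0, 0, 0, 0, 2],
    [0, 0, 0, 0, 0, 2],
  ],
)

```text
clock: 18.53
tool_pos: [0.5332, -0.2172, 0.1485]
orientation: [-180.0, 0.0, 170.0]
force: [-0.4, 0.8, -2.2]
opening: 0.014
gripper_force: 30.0
```

Run:
```python
from h import *
goto([0.532,-0.218,0.149]);o=get_obs();print(o["force"],o["moment"])
snapshot("wrist");o=get_obs();print(o["force"],o["moment"])
```

```text
pose [ 0.5332 -0.2172  0.1485] [-1.7998e+02  2.0000e-02  1.7003e+02] shift cm [ 0.11 -0.1  -0.05]
[-0.43700509  0.77493064 -2.1684157 ] [-0.02179295  0.16106052  0.16294026]
[-1.2079501   0.20588279 -1.26054356] [-0.05209018  0.20062952  0.07806797]
```

Side load gone; torque about 0.12 N m, so the nut is turning. Smaller steps now.

Request:
play_rows(
  plan=[
    [0, 0, 0, 0, 0, 2],
    [0, 0, 0, 0, 0, 2],
    [0, 0, 0, 0, 0, 2],
  ],
)

```text
clock: 18.83
tool_pos: [0.5332, -0.2172, 0.1485]
orientation: [-180.0, 0.0, 164.1]
force: [-0.6, -0.8, -2.1]
opening: 0.0142
gripper_force: 30.0
```

Request:
play_rows(
  plan=[
    [0, 0, 0, 0, 0, 1],
    [0, 0, 0, 0, 0, 1],
  ],
)

```text
clock: 19.0
tool_pos: [0.5333, -0.2172, 0.1486]
orientation: [-180.0, 0.0, 162.0]
force: [0.1, 0.3, -1.5]
opening: 0.0136
gripper_force: 30.0
```

```bash
cat > m.py <<'E'
from h import *
for k in range(4):
    o=get_obs();print(np.round(o["force"],1),np.round(o["moment"],3),np.round(o["tool_pos"],4),np.round(o["orientation"][2],2))
    if k<3: snapshot("wrist")
E
python3 m.py
```

```text
[ 0.1  0.3 -1.5] [-0.077  0.11   0.184] [ 0.5333 -0.2172  0.1486] 162.04
[-0.6 -0.1 -1.4] [-0.04   0.143  0.1  ] [ 0.5332 -0.2171  0.1485] 161.95
[ 0.  -0.  -1.8] [-0.103  0.085  0.117] [ 0.5332 -0.2171  0.1485] 162.03
[-0.8 -0.9 -1.1] [-0.14   0.094  0.09 ] [ 0.5332 -0.2171  0.1485] 162.06
```

Request:
play_rows(
  plan=[
    [0, 0, 0, 0, 0, 1],
    [0, 0, 0, 0, 0, 1],
  ],
)

```text
clock: 19.32
tool_pos: [0.5333, -0.2171, 0.1485]
orientation: [-180.0, 0.0, 159.9]
force: [-0.3, 0.2, -0.7]
opening: 0.0139
gripper_force: 30.0
```

```bash
python3 m.py
```

```text
[-0.3  0.2 -0.7] [-0.107  0.137  0.195] [ 0.5333 -0.2171  0.1485] 159.93
[-0.5 -0.8  0. ] [-0.131  0.143  0.149] [ 0.5332 -0.2171  0.1485] 159.84
[-1.1 -0.2 -0.1] [-0.088  0.098  0.077] [ 0.5332 -0.2171  0.1485] 159.94
[0.6 0.3 0.4] [-0.187  0.087  0.082] [ 0.5333 -0.2171  0.1485] 159.99
```

Request:
play_rows(
  plan=[
    [0, 0, -0.01, 0, 0, 1],
    [0, 0, 0, 0, 0, 1],
    [0, 0, 0, 0, 0, 1],
  ],
)

```text
clock: 19.72
tool_pos: [0.5332, -0.217, 0.1485]
orientation: [180.0, 0.0, 156.9]
force: [-0.9, 0.1, -0.3]
opening: 0.0137
gripper_force: 30.0
```

```bash
python3 m.py
```

```text
[-0.9  0.1 -0.3] [-0.241  0.017  0.12 ] [ 0.5332 -0.217   0.1485] 156.89
[ 0.1 -0.1 -0.2] [-0.217 -0.007  0.112] [ 0.5332 -0.217   0.1485] 156.82
[ 0.2 -0.2 -0.1] [-0.24  -0.038  0.112] [ 0.5332 -0.217   0.1485] 156.93
[ 0.7  0.1 -0.2] [-0.217 -0.096  0.038] [ 0.5332 -0.217   0.1485] 156.97
```

Request:
play_rows(
  plan=[
    [0, 0, 0, 0, 0, 1],
    [0, 0, 0, 0, 0, 1],
    [0, 0, 0, 0, 0, 1],
  ],
)

```text
clock: 20.12
tool_pos: [0.5332, -0.217, 0.1485]
orientation: [180.0, 0.0, 153.9]
force: [0.1, -0.9, 1.2]
opening: 0.0138
gripper_force: 30.0
```

```bash
python3 m.py
```

```text
[ 0.1 -0.9  1.2] [-0.242 -0.061  0.173] [ 0.5332 -0.217   0.1485] 153.88
[ 0.3 -0.6  0.8] [-0.252 -0.107  0.069] [ 0.5332 -0.217   0.1485] 153.82
[ 0.5 -1.3 -0. ] [-0.248 -0.07   0.089] [ 0.5332 -0.217   0.1485] 153.92
[-0.7 -0.4  0.1] [-0.286 -0.076  0.012] [ 0.5332 -0.217   0.1485] 153.97
```

Request:
play_rows(
  plan=[
    [0, 0, -0.02, 0, 0, 1],
    [0, 0, 0, 0, 0, 1],
    [0, 0, 0, 0, 0, 1],
  ],
)

```text
clock: 20.52
tool_pos: [0.5331, -0.217, 0.1485]
orientation: [180.0, -0.0, 150.9]
force: [0.4, -0.1, -1.5]
opening: 0.0142
gripper_force: 30.0
```

```bash
python3 m.py
```

```text
[ 0.4 -0.1 -1.5] [-0.258 -0.288  0.159] [ 0.5331 -0.217   0.1485] 150.88
[ 0.8 -0.9 -2.2] [-0.262 -0.335  0.079] [ 0.5331 -0.217   0.1486] 150.81
[ 0.4  0.  -1.5] [-0.221 -0.347  0.133] [ 0.5331 -0.217   0.1486] 150.92
[ 0.2 -0.3 -1.8] [-0.245 -0.339  0.032] [ 0.5331 -0.2169  0.1486] 150.97
```

Request:
play_rows(
  plan=[
    [0, 0, 0, 0, 0, 1],
    [0, 0, 0, 0, 0, 1],
  ],
)

```text
clock: 20.83
tool_pos: [0.5331, -0.217, 0.1485]
orientation: [-180.0, -0.0, 148.9]
force: [0.6, 0.3, -1.8]
opening: 0.0136
gripper_force: 30.0
```

```bash
python3 m.py
```

```text
[ 0.6  0.3 -1.8] [-0.209 -0.362  0.055] [ 0.5331 -0.217   0.1485] 148.9
[ 1.2 -0.8 -2.6] [-0.175 -0.373  0.14 ] [ 0.5331 -0.217   0.1486] 148.82
[ 0.6 -1.3 -2.5] [-0.207 -0.46   0.094] [ 0.5331 -0.217   0.1485] 148.92
[ 1.6  0.  -3. ] [-0.23  -0.449  0.06 ] [ 0.5331 -0.217   0.1485] 148.97
```

Request:
play_rows(
  plan=[
    [-0.03, 0.0, 0.02, 0, 0, 1],
    [0, 0, 0, 0, 0, 1],
  ],
)

```text
clock: 21.15
tool_pos: [0.5333, -0.2171, 0.1485]
orientation: [-180.0, -0.0, 146.9]
force: [0.2, 1.1, -0.7]
opening: 0.0137
gripper_force: 30.0
```

```bash
python3 m.py
```

```text
[ 0.2  1.1 -0.7] [ 0.16  -0.085  0.19 ] [ 0.5333 -0.2171  0.1485] 146.9
[-0.2  0.6 -0.9] [ 0.164 -0.042  0.143] [ 0.5333 -0.2171  0.1485] 146.82
[-0.1  0.1 -0.5] [ 0.189 -0.022  0.069] [ 0.5333 -0.2171  0.1485] 146.92
[ 0.3  0.3 -0.2] [ 0.181 -0.01   0.046] [ 0.5333 -0.2171  0.1485] 146.97
```

Request:
play_rows(
  plan=[
    [0, 0, 0, 0, 0, 1],
    [0, 0, 0, 0, 0, 1],
  ],
)

```text
clock: 21.47
tool_pos: [0.5333, -0.2171, 0.1485]
orientation: [-180.0, -0.0, 144.9]
force: [-0.3, 1.4, -0.3]
opening: 0.0139
gripper_force: 30.0
```

```bash
python3 m.py
```

```text
[-0.3  1.4 -0.3] [0.28  0.017 0.18 ] [ 0.5333 -0.2171  0.1485] 144.9
[-0.1  0.2 -1.1] [0.282 0.05  0.123] [ 0.5334 -0.2171  0.1485] 144.82
[-0.8  1.3  0.4] [0.313 0.09  0.067] [ 0.5333 -0.2171  0.1485] 144.92
[ 0.5 -0.2  0.1] [0.328 0.082 0.036] [ 0.5334 -0.2171  0.1485] 144.97
```

Request:
play_rows(
  plan=[
    [0, 0, 0, 0, 0, 1],
    [0, 0, 0, 0, 0, 1],
  ],
)

```text
clock: 21.78
tool_pos: [0.5334, -0.2172, 0.1485]
orientation: [180.0, 0.0, 142.9]
force: [-1.5, 1.6, 0.7]
opening: 0.0134
gripper_force: 30.0
```

```bash
python3 m.py
```

```text
[-1.5  1.6  0.7] [0.384 0.1   0.143] [ 0.5334 -0.2172  0.1485] 142.9
[-0.3  0.3  0.6] [0.354 0.105 0.126] [ 0.5334 -0.2172  0.1485] 142.82
[-0.3  0.8  1.1] [0.38  0.176 0.047] [ 0.5334 -0.2172  0.1485] 142.92
[-0.   0.9  1.5] [0.377 0.134 0.065] [ 0.5334 -0.2171  0.1485] 142.97
```

Request:
play_rows(
  plan=[
    [0.02, 0.02, -0.02, 0, 0, 1],
    [0, 0, 0, 0, 0, 1],
  ],
)

```text
clock: 22.1
tool_pos: [0.5333, -0.217, 0.1485]
orientation: [-180.0, -0.0, 140.9]
force: [0.7, 0.2, -1.4]
opening: 0.014
gripper_force: 30.0
```

```bash
python3 m.py
```

```text
[ 0.7  0.2 -1.4] [-0.101 -0.12   0.203] [ 0.5333 -0.217   0.1485] 140.89
[ 0.1 -0.1 -0.8] [-0.061 -0.037  0.113] [ 0.5333 -0.217   0.1485] 140.82
[ 0.2  0.4 -1.6] [-0.139 -0.092  0.075] [ 0.5333 -0.2169  0.1485] 140.92
[-0.2  0.4 -1.9] [-0.145 -0.124  0.118] [ 0.5333 -0.2169  0.1485] 140.96
```

Request:
play_rows(
  plan=[
    [0, 0, 0, 0, 0, 1],
    [0, 0, 0, 0, 0, 1],
  ],
)

```text
clock: 22.42
tool_pos: [0.5333, -0.2169, 0.1485]
orientation: [-180.0, -0.0, 138.9]
force: [0.7, -0.0, -2.7]
opening: 0.0138
gripper_force: 30.0
```

```bash
python3 m.py
```

```text
[ 0.7 -0.  -2.7] [-0.205 -0.153  0.125] [ 0.5333 -0.2169  0.1485] 138.9
[-0.4 -0.7 -1.6] [-0.2   -0.197  0.125] [ 0.5333 -0.2169  0.1485] 138.81
[-0.2  0.1 -2.3] [-0.187 -0.193  0.052] [ 0.5333 -0.2169  0.1485] 138.92
[-0.1 -0.3 -2.6] [-0.19  -0.196  0.027] [ 0.5333 -0.2169  0.1485] 138.96
```

Request:
play_rows(
  plan=[
    [0, 0, 0, 0, 0, 1],
    [0, 0, 0, 0, 0, 1],
  ],
)

```text
clock: 22.73
tool_pos: [0.5333, -0.2169, 0.1485]
orientation: [-180.0, -0.0, 136.9]
force: [-0.5, 0.1, -3.5]
opening: 0.0141
gripper_force: 30.1
```

```bash
python3 m.py
```

```text
[-0.5  0.1 -3.5] [-0.246 -0.219  0.413] [ 0.5333 -0.2169  0.1485] 136.91
[ 1.2  0.2 -3.8] [-0.157 -0.249  0.47 ] [ 0.5333 -0.2169  0.1486] 136.84
[ 1.   0.2 -3.5] [-0.229 -0.22   0.404] [ 0.5333 -0.2169  0.1485] 136.94
[ 0.7 -0.2 -3.7] [-0.23  -0.197  0.373] [ 0.5333 -0.2169  0.1485] 136.99
```

Torque stepped to about 0.4 N m, so the nut is firm on its washer. Back off 5° (within the play), then lift out.

Request:
play_rows(
  plan=[
    [0, 0, 0, 0, 0, -2],
    [0, 0, 0, 0, 0, -2],
    [0, 0, 0, 0, 0, -1],
    [0, 0, 0, 0, 0, 0],
    [0, 0, 0, 0, 0, 0],
  ],
)

```text
clock: 23.3
tool_pos: [0.5332, -0.2168, 0.1485]
orientation: [-180.0, -0.0, 141.9]
force: [0.1, -0.1, -3.9]
opening: 0.0135
gripper_force: 30.0
```

Request:
play_rows(
  plan=[
    [0, 0, -0.1, 0, 0, 0],
    [0, 0, -0.2, 0, 0, 0],
    [0, 0, -0.3, 0, 0, 0],
    [0, 0, -0.3, 0, 0, 0],
    [0, 0, -0.3, 0, 0, 0],
    [0, 0, -0.3, 0, 0, 0],
    [0, 0, -0.3, 0, 0, 0],
    [0, 0, -0.3, 0, 0, 0],
    [0, 0, 0, 0, 0, 0],
  ],
)

```text
clock: 24.05
tool_pos: [0.5337, -0.217, 0.1705]
orientation: [180.0, 0.1, 142.0]
force: [0.3, 0.8, -3.3]
opening: 0.014
gripper_force: 30.0
```

```bash
python3 m.py
```

```text
[ 0.3  0.8 -3.3] [-0.112 -0.103 -0.011] [ 0.5337 -0.217   0.1705] 141.99
[-0.7  0.7 -4.6] [-0.112 -0.005 -0.   ] [ 0.5336 -0.2169  0.1701] 141.99
[-0.7 -0.1 -4.4] [-0.113  0.008 -0.035] [ 0.5334 -0.2169  0.1698] 141.99
[-0.5  0.3 -5.1] [-0.053 -0.003 -0.008] [ 0.5333 -0.2168  0.1696] 141.99
```

Request:
play_rows(
  plan=[
    [0, 0, -0.4, 0, 0, 0],
    [0, 0, -0.6, 0, 0, 0],
    [0, 0, -0.6, 0, 0, 0],
    [0, 0, -0.6, 0, 0, 0],
    [0, 0, -0.6, 0, 0, 0],
    [0, 0, -0.6, 0, 0, 0],
    [0, 0, -0.6, 0, 0, 0],
    [0, 0, -0.8, 0, 0, 0],
    [0, 0, -1, 0, 0, 0],
    [0, 0, -1.2, 0, 0, 0],
    [0, 0, -1.5, 0, 0, 0],
    [0, 0, -1.5, 0, 0, 0],
    [0, 0, -1.5, 0, 0, 0],
    [0, 0, -1.5, 0, 0, 0],
    [0, 0, -1.5, 0, 0, 0],
    [0, 0, -1.2, 0, 0, 0],
    [0, 0, -0.8, 0, 0, 0],
    [0, 0, 0, 0, 0, 0],
  ],
)

```text
clock: 25.7
tool_pos: [0.534, -0.2171, 0.3371]
orientation: [179.9, 0.2, 142.0]
force: [0.5, 0.4, -4.9]
opening: 0.0141
gripper_force: 30.0
```

Request:
play_rows(
  plan=[
    [0, 0, 0, 0, 0, -6],
    [0, 0, 0, 0, 0, -6],
    [0, 0, 0, 0, 0, -6],
    [0, 0, 0, 0, 0, -6],
    [0, 0, 0, 0, 0, -6],
    [0, 0, 0, 0, 0, -6],
    [0, 0, 0, 0, 0, -6],
    [0, 0, 0, 0, 0, -6],
    [0, 0, 0, 0, 0, 0],
    [0, 0, 0, 0, 0, 0],
  ],
)

```text
clock: 26.53
tool_pos: [0.533, -0.2168, 0.334]
orientation: [180.0, -0.1, -170.2]
force: [-0.1, 0.7, -4.1]
opening: 0.0139
gripper_force: 30.0
```

Run:
```python
from h import *
goto([0.5597,0.2575,0.335],np.radians(-170)); print(get_obs()["force"])
```

```text
pose [ 0.533  -0.2168  0.334 ] [ 1.7997e+02 -6.0000e-02 -1.7020e+02] shift cm [-10.7   46.28  -0.09]
rotvec deg [ 0.03 -0.06 -0.2 ]
[-0.12789031  0.6691465  -4.10980897]
```

Request:
play_rows(
  plan=[
    [-0.5, 2.0, 0, 0, 0, 0],
    [-0.75, 3.3, 0, 0, 0, 0],
    [-0.75, 3.3, 0, 0, 0, 0],
    [-0.75, 3.3, 0, 0, 0, 0],
    [-0.75, 3.3, 0, 0, 0, 0],
    [-0.75, 3.3, 0, 0, 0, 0],
    [-0.75, 3.3, 0, 0, 0, 0],
    [-0.75, 3.3, 0, 0, 0, 0],
    [-0.75, 3.3, 0, 0, 0, 0],
    [-0.75, 3.3, 0, 0, 0, 0],
    [-0.75, 3.3, 0, 0, 0, 0],
    [-0.75, 3.3, 0, 0, 0, 0],
    [-0.75, 3.3, 0, 0, 0, 0],
    [-0.75, 3.3, 0, 0, 0, 0],
    [-0.45, 1.38, 0, 0, 0, 0],
    [0, 0, 0, 0, 0, 0],
    [0, 0, 0, 0, 0, 0],
    [0, 0, 0, 0, 0, 0],
    [0, 0, 0, 0, 0, 0],
  ],
)

```text
clock: 28.12
tool_pos: [0.5584, 0.2565, 0.3347]
orientation: [-180.0, -0.0, -170.1]
force: [0.3, -0.0, -4.2]
opening: 0.0138
gripper_force: 30.0
```

Run:
```python
from h import *
goto([0.5597,0.2575,0.206],np.radians(-170)); print(get_obs()["force"])
s=snapshot("wrist");a=s["frame"][:,:,::-1].copy()
for c in ["wrist","scene","top"]:
  if c!="wrist": snapshot(c)
  for t in ["cup0","spanner_mouth"]:
    print(c,t,[(round(d["score"],2),np.round(d["position"],4)) for d in spot_point(c,t)][:3])
th=np.linspace(0,2*np.pi,60)
p=proj(s,np.c_[0.5612+0.029*np.cos(th),0.2577+0.029*np.sin(th),0*th+0.054])
a=cv2.resize(a[100:280,220:440],None,fx=3,fy=3); p=(p-[220,100]+.5)*3
cv2.polylines(a,[p.astype(int)],True,(0,255,0),1); cv2.imwrite("pics/w5.png",a)
```

```text
pose [0.5584 0.2565 0.3347] [-1.7999e+02 -1.0000e-02 -1.7012e+02] shift cm [-0.14  0.08 12.87]
rotvec deg [-0.01 -0.01 -0.12]
[ 0.327949   -0.04868753 -4.18844122]
wrist cup0 [(0.87, array([0.5595, 0.2582, 0.0089])), (0.74, array([0.5769, 0.1256, 0.0093]))]
wrist spanner_mouth []
scene cup0 [(0.65, array([0.5754, 0.1292, 0.0131])), (0.61, array([0.5579, 0.2599, 0.0107])), (0.22, array([0.5806, 0.1289, 0.1381]))]
scene spanner_mouth [(0.74, array([ 0.5283, -0.2183,  0.0997])), (0.71, array([ 0.6955,  0.437 , -0.0007])), (0.66, array([0.5592, 0.2585, 0.2073]))]
top cup0 [(0.9, array([0.5739, 0.1267, 0.013 ])), (0.75, array([0.5599, 0.2551, 0.0104]))]
top spanner_mouth [(0.51, array([0.5578, 0.2611, 0.2132]))]
```

View pics/w5.png

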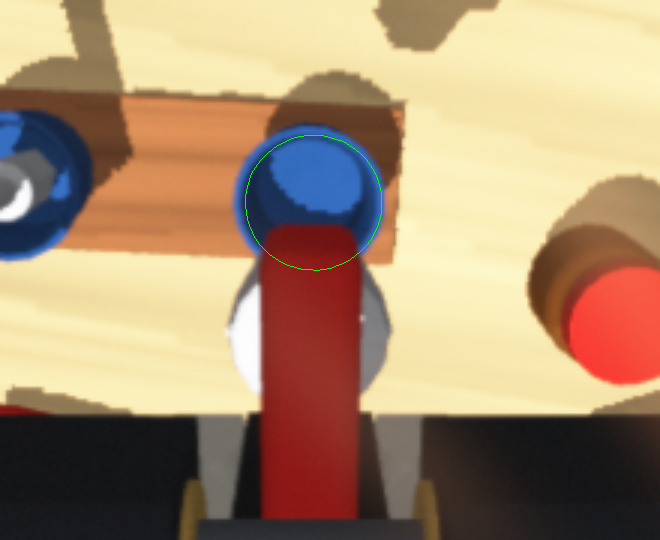

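The wrist crop shows the empty cup centred at about (309,200), within 2 mm of the expected circle. Correcting slightly and lowering.

Request:
play_rows(
  plan=[
    [-0.07, 0.06, 1, 0, 0, 0],
    [0, 0, 2, 0, 0, 0],
    [0, 0, 2, 0, 0, 0],
    [0, 0, 2, 0, 0, 0],
    [0, 0, 2, 0, 0, 0],
    [0, 0, 2, 0, 0, 0],
    [0, 0, 1.5, 0, 0, 0],
    [0, 0, 1, 0, 0, 0],
    [0, 0, 0.6, 0, 0, 0],
    [0, 0, 0, 0, 0, 0],
    [0, 0, 0, 0, 0, 0],
  ],
)

```text
clock: 29.48
tool_pos: [0.5594, 0.2583, 0.194]
orientation: [-180.0, 0.0, -170.0]
force: [-0.6, 0.5, -4.8]
opening: 0.0138
gripper_force: 30.0
```

Request:
play_rows(
  plan=[
    [0, 0, 0.2, 0, 0, 0],
    [0, 0, 0.3, 0, 0, 0],
    [0, 0, 0.3, 0, 0, 0],
    [0, 0, 0.3, 0, 0, 0],
    [0, 0, 0.3, 0, 0, 0],
    [0, 0, 0.2, 0, 0, 0],
    [0, 0, 0, 0, 0, 0],
  ],
)

```text
clock: 30.07
tool_pos: [0.5588, 0.258, 0.177]
orientation: [-180.0, -0.0, -170.0]
force: [-0.5, -0.3, -4.7]
opening: 0.0137
gripper_force: 30.0
```

```bash
python3 m.py
```

```text
[-0.5 -0.3 -4.7] [-0.033  0.043 -0.002] [0.5588 0.258  0.177 ] -170.01
[-0.7  0.2 -4. ] [-0.049 -0.021 -0.015] [0.5589 0.2581 0.1773] -170.01
[-0.8  0.6 -3.8] [-0.025  0.011 -0.004] [0.559  0.2582 0.1776] -170.01
[-0.6 -0.3 -3.9] [ 0.009 -0.043 -0.044] [0.5591 0.2582 0.1777] -170.01
```

Request:
play_rows(
  plan=[
    [0, -0.05, 0.2, 0, 0, 0],
    [0, 0, 0.3, 0, 0, 0],
    [0, 0, 0.3, 0, 0, 0],
    [0, 0, 0.3, 0, 0, 0],
    [0, 0, 0.3, 0, 0, 0],
    [0, 0, 0.3, 0, 0, 0],
    [0, 0, 0, 0, 0, 0],
  ],
)

```text
clock: 30.8
tool_pos: [0.5588, 0.2574, 0.1598]
orientation: [-180.0, -0.1, -170.0]
force: [-0.4, -0.0, -4.3]
opening: 0.0138
gripper_force: 30.0
```

```bash
python3 m.py
```

```text
[-0.4 -0.  -4.3] [-0.046  0.047 -0.032] [0.5588 0.2574 0.1598] -170.02
[-0.8 -0.7 -4.4] [-0.018 -0.028  0.017] [0.5589 0.2575 0.1601] -170.01
[ 0.2  0.7 -4.1] [ 0.026  0.003 -0.01 ] [0.5591 0.2576 0.1605] -170.01
[ 0.9  0.6 -4.5] [-0.042 -0.056  0.049] [0.5592 0.2577 0.1607] -170.01
```

Request:
play_rows(
  plan=[
    [0, 0, 0.3, 0, 0, 0],
    [0, 0, 0.3, 0, 0, 0],
    [0, 0, 0.3, 0, 0, 0],
    [0, 0, 0.3, 0, 0, 0],
    [0, 0, 0.3, 0, 0, 0],
    [0, 0, 0.2, 0, 0, 0],
    [0, 0, 0.1, 0, 0, 0],
    [0, 0, 0.1, 0, 0, 0],
    [0, 0, 0, 0, 0, 0],
  ],
)

```text
clock: 31.7
tool_pos: [0.5591, 0.2576, 0.1415]
orientation: [-180.0, -0.0, -170.0]
force: [0.6, -0.6, -4.3]
opening: 0.0141
gripper_force: 30.0
```

```bash
python3 m.py
```

```text
[ 0.6 -0.6 -4.3] [-0.046 -0.009  0.012] [0.5591 0.2576 0.1415] -170.01
[-0.2  0.5 -5.3] [-0.039  0.024 -0.018] [0.5591 0.2577 0.1416] -170.01
[-0.  -0.  -4.4] [-0.001 -0.02  -0.06 ] [0.5592 0.2577 0.1417] -170.01
[-1.2 -0.9 -4.1] [-0.086 -0.063 -0.03 ] [0.5592 0.2577 0.1418] -170.01
```

Request:
play_rows(
  plan=[
    [0, 0, 0.1, 0, 0, 0],
    [0, 0, 0.08, 0, 0, 0],
    [0, 0, 0.05, 0, 0, 0],
    [0, 0, 0.05, 0, 0, 0],
    [0, 0, 0, 0, 0, 0],
    [0, 0, 0, 0, 0, 0],
  ],
)

```text
clock: 32.35
tool_pos: [0.5591, 0.2577, 0.1388]
orientation: [-180.0, -0.0, -170.0]
force: [0.1, 0.6, -4.4]
opening: 0.0136
gripper_force: 30.0
```

```bash
python3 m.py
```

```text
[ 0.1  0.6 -4.4] [-0.019 -0.05  -0.005] [0.5591 0.2577 0.1388] -170.01
[-0.3 -0.5 -4.8] [-0.045 -0.018 -0.042] [0.5591 0.2577 0.1389] -170.01
[ 0.1 -0.  -4.8] [-0.043 -0.019 -0.006] [0.5592 0.2577 0.1389] -170.01
[ 1.5  0.1 -4.2] [ 0.018 -0.052 -0.055] [0.5592 0.2577 0.1389] -170.01
```

Request:
play_rows(
  plan=[
    [0, 0, 0.05, 0, 0, 0],
    [0, 0, 0.03, 0, 0, 0],
    [0, 0, 0, 0, 0, 0],
    [0, 0, 0, 0, 0, 0],
  ],
)

```text
clock: 32.83
tool_pos: [0.5593, 0.2578, 0.1385]
orientation: [180.0, 0.0, -170.0]
force: [-0.1, 0.1, 0.0]
opening: 0.0138
gripper_force: 30.0
```

```bash
python3 m.py
```

```text
[-0.1  0.1  0. ] [-0.124  0.421  0.   ] [0.5593 0.2578 0.1385] -170.0
[-1.  -0.9  0.7] [-0.154  0.466  0.004] [0.5594 0.2578 0.1385] -170.0
[-1.1  0.3  1.3] [-0.136  0.426  0.007] [0.5593 0.2578 0.1385] -170.0
[-1.2  0.7  2.2] [-0.163  0.448 -0.045] [0.5593 0.2578 0.1385] -170.01
```

Seated on the cup floor. Release and retreat straight up.

Request:
play_rows(
  plan=[
    [0, 0, -0.03, 0, 0, 0],
    [0, 0, 0, 0, 0, 0],
    [0, 0, 0, 0, 0, 0],
    [0, 0, 0, 0, 0, 0],
    [0, 0, 0, 0, 0, 0],
    [0, 0, 0, 0, 0, 0],
    [0, 0, 0, 0, 0, 0],
    [0, 0, 0, 0, 0, 0],
    [0, 0, 0, 0, 0, 0],
    [0, 0, 0, 0, 0, 0],
    [0, 0, 0, 0, 0, 0],
    [0, 0, 0, 0, 0, 0],
  ],
  grip=6,
)

```text
clock: 33.98
tool_pos: [0.5591, 0.2577, 0.1384]
orientation: [-180.0, 0.0, -170.0]
force: [-0.1, -0.2, 0.5]
opening: 0.0603
gripper_force: 0.0
```

Request:
play_rows(
  plan=[
    [0, 0, -0.3, 0, 0, 0],
    [0, 0, -0.6, 0, 0, 0],
    [0, 0, -1, 0, 0, 0],
    [0, 0, -1.5, 0, 0, 0],
    [0, 0, -2, 0, 0, 0],
    [0, 0, -2, 0, 0, 0],
    [0, 0, -2, 0, 0, 0],
    [0, 0, -2, 0, 0, 0],
    [0, 0, -2, 0, 0, 0],
    [0, 0, -1, 0, 0, 0],
    [0, 0, 0, 0, 0, 0],
    [0, 0, 0, 0, 0, 0],
  ],
)

```text
clock: 34.98
tool_pos: [0.5591, 0.2578, 0.2829]
orientation: [179.9, 0.1, -170.0]
force: [0.2, 0.4, -1.2]
opening: 0.0599
gripper_force: 0.0
```

Run:
```python
from h import *
o=get_obs();print(o["opening"],o["force"],o["tool_pos"])
a=snapshot("wrist")["frame"][40:280,100:500]; 
print([(round(d["score"],2),np.round(d["position"],4)) for d in spot_point("wrist","spanner_grip")])
b=snapshot("scene")["frame"][120:300,200:500]
print([(round(d["score"],2),np.round(d["position"],4)) for d in spot_point("scene","spanner_grip")])
cv2.imwrite("pics/end.png",np.vstack([a,cv2.resize(b,(400,240))])[:,:,::-1])
```

```text
0.059938148949450355 [ 0.23947856  0.36192965 -1.21330272] [0.5590834  0.25778289 0.28289491]
[(0.86, array([0.5589, 0.2619, 0.1404]))]
[(0.91, array([0.6961, 0.4334, 0.1234])), (0.88, array([0.5557, 0.2586, 0.1405]))]
```

View pics/end.png

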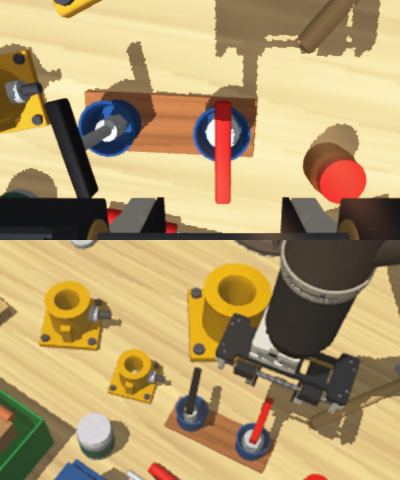

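The final picture shows the red spanner upright in its cup (wrist (222,135), scene crop (255,435)), the gripper clear of it, and everything else undisturbed.

```bash
python3 -c "
from plant import *
print(close_job())"
```

```text
the job is handed in; nothing more can be done
None
```

I turned the nut clockwise with the red spanner until it came up firm at about 0.4 N m (slightly over the 0.3 target, under the 0.6 limit). I then stood the spanner upright back in its cup and let go, and handed the job in at about 35 s; nothing else visibly moved.

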